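# Tip the ratchet pawl free and push the hoop press down

### The job

Clamp the small sieve hoop in the green bench press: press down the red tongue of the ratchet pawl so that the pawl tips over and stays clear of the toothed wheel, then push the orange paddle down past the teeth until the wooden pressing disc rests on the hoop. Fingertip pressing and pushing is enough, nothing needs gripping. Leave the pawl tipped free and the arm down, do not move the hoop out of its pegs or shift the jar, the steamer or the hammer, and finish with the hand clear of everything.

Things in the scene. Friction and masses are not known exactly. Their poses are not given: they have to be found in the camera images.
- press: Fixed bench press: wooden board 150 mm along its x, y -145 to +215 mm, 20 mm thick, green steel cheeks. Origin on the table under the wheel's axle; z up; its y axis points from the axle towards the arm's paddle, the pawl is on the -y side. Place and yaw vary. The axle runs along its x, 120 mm up; the pawl's pivot also along x, at y = -90 mm, z = 170 mm.
- press_arm (a joint): Angle of the press arm about the axle, rad: 0 = fully raised, grows as it goes down; starts at 0 to 0.2. The wooden disc (120 mm across) rests flat on the hoop at 0.60. With the pawl in the teeth (pitch 0.15 rad) it is blocked within one tooth. The pivot is stiff: the arm stays where it is left; with the pawl free, pushing it down takes about 2 N at the paddle.
- press_axle (a point): Point on the axle of the arm, at the middle of the toothed wheel (wheel 113 mm across its teeth), 120 mm above the table. The axle direction is the press's x axis.
- paddle_top (a point): Middle of the upper face of the orange paddle at the arm's end (50 mm along the axle by 75 mm along the arm, 16 mm thick), 237 mm from the axle, swinging on an arc about it: 260 mm above the table when fully raised, 128 mm with the disc on the hoop. Its outer end is tilted up 0.3 rad at joint value 0, level at 0.30, tilted down 0.3 rad at 0.60.
- pawl (a joint): Angle of the brass rocking pawl about its pivot, rad: near 0 (up to 0.12) = nose down in the teeth, 0.6 = tipped fully free, at its stop. Its top weight tips it over centre at about 0.25: below that it falls back into the teeth, beyond it falls to 0.6 and stays. It takes under 1 N at the tongue, but 5 to 10 N if the arm has been pushed against it.
- tongue_top (a point): Middle of the upper face of the pawl's red tongue (44 by 44 mm, 8 mm thick), 85 mm from the pivot, away from the arm. 201 mm above the table with the nose in the teeth (outer end tilted up 0.3 rad), 151 mm when tipped free (down 0.3 rad). Pressing it down tips the pawl free. The brass weight on the pawl stays 45 mm or more from the tongue's middle.
- hoop_center (a point): Centre, half-way up, of the loose pale wooden sieve hoop, 110 mm outside diameter, 50 mm high, wall 5 mm, standing on the press's board between four brass pegs, 125 mm from the axle along the press's y axis. Its rim is 70 mm above the table.
- jar_center (a point): Bystander: centre of a white jar with a red cap, 64 mm across, 85 mm high, standing on the table beyond the press (its +x side).
- steamer_center (a point): Bystander: centre of a round wooden steamer, 118 mm across, 75 mm high, standing on the table beyond the press.
- hammer: Bystander: hammer lying on the table on the robot's side of the press, 220 mm long, wooden handle along its own x axis, steel head at +x; less than 30 mm high. Origin at half its length, on its underside.

How it is judged:
By the outcome, as a careful person would: the job done as asked, in the order asked, and still so for the second after the job is handed in, with the robot touching nothing.
It also fails if it takes over 48 s, if anything falls off the work surface, if the arm or the gripper's body presses on something with over 40 N, if the wrist force passes 120 N, or if a joint passes its speed limit or range.

### The arm

A 7-joint arm with a two-finger parallel gripper is mounted at the origin on the work surface. World frame = base frame: x ahead of the robot, y to its left, z up, the work surface at z = 0. Lengths are in m, angles in rad, forces in N, time in s.
With the tool pointing down it reaches from about 0.4 to 0.85 m from the base axis. Payload 4.4 kg.
Tool frame: the origin (TCP) lies at the very end of the fingers, on their centre line; the grasp point (between the pads) lies 19 mm behind it; y points along the fingers, x is the direction in which the jaws open and shut, and the axes are right-handed (so a half turn about y gives the same grasp; the last joint's range is limited). The gripper opens to 94 mm and grips with 3 to 60 N. Pads are 16 mm wide; open, the fingers measure 119 mm over their backs; the gripper's body (75 mm by 177 mm) begins 78 mm behind the grasp point.
Start: joints at [1.281, 0.628, 0.038, 1.517, -0.027, 0.996, -0.02], TCP at [0.144, -0.634, 0.205] pointing down, gripper open.
Joint ranges: [-3.06, 3.06], [-0.37, 2.12], [-1.25, 1.32], [0.18, 2.47], [-1.1, 4.24], [0.23, 1.98], [-2.94, 2.94]. Speed limits (rad/s): [2.57, 2.57, 3.14, 3.14, 3.14, 3.14, 3.14].

### API

Orientations are given as a unit quaternion [x, y, z, w].
In Python, from cell import manip, optics gives the robot as it stands.
- The arm moves only by the tool servo_tool, never from a script. Its argument "motion" is a list of rows, each an object with "dp": the shift along the world's x, y, z in m, a list of three; "turn": the turn, a rotation vector about the world's x, y, z in degrees, a list of three; "claw": the closure, from 0 (fully open) to 1 (shut). In form: [{"dp": [tx, ty, tz], "turn": [rx, ry, rz], "claw": claw}, ...]. A call has 1 to 20 rows; each row is the pose to reach, as a shift and turn from the pose commanded when the call began; what a row does not reach only later rows make up. A row lasts 1/10 s, in which the tool goes at most 50 mm and 8.59 degrees, less where a joint would pass 70% of its speed; a pose out of reach is approached as far as the arm can. A call with a gripper value outside its range is refused whole. The fingers move at their own pace and stop on an object; "squeeze" is the grip in N (left out, the last holds). Time passes only in rows, so rows that repeat a pose let the fingers close. It gives the time, the measured TCP pose, the force and the opening at its end, in the units of the state.
- manip.sense(): the state, without advancing time (a new reading comes with each control period).
- optics.grab_frame(name): name is "side" or "top"; returns the picture (400x640x3 uint8, red, green, blue); there is no depth.
- optics.camera_model(name): a dict with "intrinsics" (3x3 intrinsics, pixels), "eye" and "orientation" of the camera in the world. Camera axes: x right, y down, z forward; pixel columns grow to the right and rows downward; lengths in m; the calibration is good to about 2 mm. A picture is of the moment at which its call begins. camera_model takes no time and is no camera call.
- manip.close_job(): hands the job in, once; it reports no verdict.
The state is a dict: "time_s": time; "joint_pos": joint angles; "dq": joint speeds; "joint_efforts": joint torques, N m; "position": TCP position; "ee_rot": TCP orientation; "contact_force": force on the tool from outside, world axes, zero at the start; "wrist_torque": the same for the moment, N m; "finger_gap": finger opening in m.
Only numpy, scipy, OpenCV 4.12 (cv2) and the standard library are available. Lean on these libraries where they do the work, as an engineer would, in place of code of your own. Each camera call takes 0.05 s, during which the arm holds its last target. There are 200 camera calls.

## Working session

There is one attempt and no reset: what is moved stays moved. The work goes in short steps, Python scripts to look and compute and a tool call to move; the robot and the scene stay as the last step left them, time stands still between calls to the robot, and variables do not carry over. Pictures are saved under pics/ and viewed, about 8 in all and at most 12, crops included, and the job is handed in when it is done.

Besides the shell and the picture viewer there is one more tool, called after "Call:" by a JSON object that holds its "method" and its "body". servo_tool: Moves the arm, as the interface text tells. Its arguments: {"type":"object","properties":{"motion":{"type":"array","items":{"type":"object","properties":{"dp":{"type":"array","items":{"type":"number"}},"turn":{"type":"array","items":{"type":"number"}},"claw":{"type":"number"}}}},"squeeze":{"type":"number"}},"required":["motion"]}

```bash
mkdir -p pics
cat > h.py <<'E'
import numpy as np, cv2
from cell import manip, optics
from scipy.spatial.transform import Rotation as R
def cam(n):
    c=optics.camera_model(n); K=np.array(c["intrinsics"]); o=np.array(c["orientation"],float)
    M=o if o.shape==(3,3) else R.from_quat(o).as_matrix()
    return K,np.array(c["eye"]),M
def ray(n,uv):
    K,e,M=cam(n); d=M@np.linalg.solve(K,[uv[0],uv[1],1]); return e,d/np.linalg.norm(d)
def plane(n,uv,z):
    e,d=ray(n,uv); return e+d*(z-e[2])/d[2]
def tri(a,b):
    e1,d1=ray("side",a); e2,d2=ray("top",b)
    s=np.linalg.lstsq(np.c_[d1,-d2],e2-e1,rcond=None)[0]
    p,q=e1+s[0]*d1,e2+s[1]*d2; return (p+q)/2,np.linalg.norm(p-q)
def proj(n,p):
    K,e,M=cam(n); q=K@(M.T@(np.array(p)-e)); return q[:2]/q[2]
def save(n,f):
    im=optics.grab_frame(n); cv2.imwrite("pics/"+f,im[:,:,::-1]); return im
E
python3 - <<'E'
from h import *
for n in("side","top"):
    save(n,n+"0.png"); c=optics.camera_model(n); print(c)
print(manip.sense())
E
```

```text
{'intrinsics': array([[396.12423698,   0.        , 323.98206774],
       [  0.        , 396.12423698, 189.92992879],
       [  0.        ,   0.        ,   1.        ]]), 'eye': array([ 0.29734884, -0.45996217,  0.70582798]), 'orientation': array([ 0.88031601, -0.27102489,  0.10690551, -0.37438009])}
{'intrinsics': array([[512.49835634,   0.        , 314.42537337],
       [  0.        , 512.49835634, 202.40331261],
       [  0.        ,   0.        ,   1.        ]]), 'eye': array([4.51048890e-01, 4.73238869e-04, 1.09823708e+00]), 'orientation': array([-0.69519996,  0.71491877, -0.04749005,  0.05773087])}
{'time_s': 0.1, 'joint_pos': array([ 1.28117123,  0.6292094 ,  0.03847274,  1.51823032, -0.02697238,
        0.99629523, -0.02005543]), 'dq': array([ 0.000505  , -0.00240613, -0.00012688, -0.00279591,  0.00042868,
       -0.00200737,  0.00142345]), 'joint_efforts': array([ 2.37961161e-03, -5.50794446e+01,  1.14737783e+00, -1.87117034e+01,
       -5.21371630e-02,  1.92561740e-02,  6.39853056e-05]), 'position': array([ 0.14415296, -0.63322465,  0.20468731]), 'ee_rot': array([-0.55235447,  0.44150975, -0.44058956,  0.55304115]), 'contact_force': array([-0.8494678 ,  1.3249345 ,  0.08882018]), 'wrist_torque': array([ 0.04566907, -0.01630358, -0.00750795]), 'finger_gap': 0.09413467931282651}
```

View pics/side0.png

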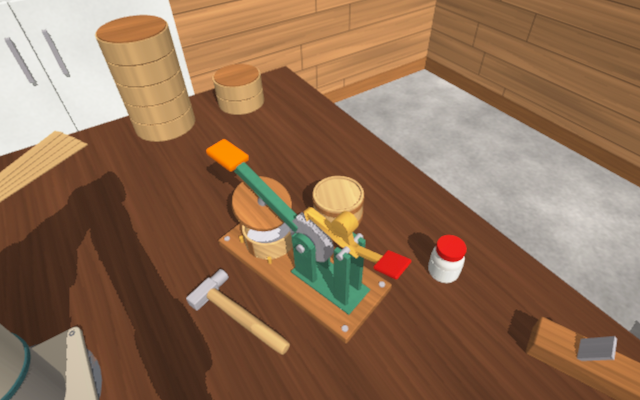

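View pics/top0.png

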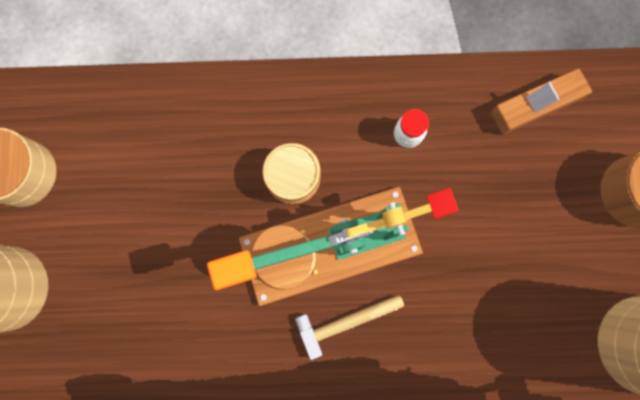

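Side view: paddle about (228,155), red tongue (393,265), jar cap (451,247). Top view: paddle (231,270), tongue (442,203), cap (414,123). The hammer lies on the robot's side, the steamer and jar beyond. Next I measure by masks and triangulation.

```bash
cat >> h.py <<'E'
def blobs(im,kind):
    h,s,v=cv2.split(cv2.cvtColor(im,cv2.COLOR_RGB2HSV))
    m={"red":((h<4)|(h>175))&(s>200)&(v>120),"orange":(h>=8)&(h<20)&(s>225)&(v>180)}[kind].astype(np.uint8)
    n,l,st,c=cv2.connectedComponentsWithStats(m)
    return [(st[i,4],c[i].round(1),(l==i)) for i in np.argsort(-st[1:,4])+1 if st[i,4]>60]
def tongue_paddle():
    S,T=optics.grab_frame("side"),optics.grab_frame("top"); out={}
    for k in("red","orange"):
        a,b=blobs(S,k),blobs(T,k)
        print(k,[x[:2] for x in a],[x[:2] for x in b])
        for x in a[:2]:
            for y in b[:2]:
                p,g=tri(x[1],y[1]); print("  ",x[1],y[1],p.round(3),"gap",round(g,4))
E
python3 - <<'E'
from h import *
tongue_paddle()
# board screws/corners on z=.02 top view for yaw
c=[plane("top",u,.02) for u in [(247,241),(264,297),(414,248),(402,194)]]
print(np.round(c,3))
print("jar",plane("top",(414,123),.085).round(3),"steamer",plane("top",(292,172),.075).round(3),"hammer",[plane("top",u,.02).round(3) for u in[(308,337),(403,301)]])
E
```

```text
red [(np.int32(635), array([392.2, 264.3])), (np.int32(614), array([450.9, 247.4]))] [(np.int32(613), array([442.3, 202.9])), (np.int32(552), array([414.4, 122.1]))]
   [392.2 264.3] [442.3 202.9] [ 0.58  -0.216  0.193] gap 0.0003
   [392.2 264.3] [414.4 122.1] [ 0.705 -0.173  0.083] gap 0.1195
   [450.9 247.4] [442.3 202.9] [ 0.607 -0.237  0.235] gap 0.0894
   [450.9 247.4] [414.4 122.1] [ 0.764 -0.196  0.079] gap 0.0011
orange [(np.int32(737), array([226.7, 154.1]))] []
[[ 0.535  0.158  0.02 ]
 [ 0.418  0.124  0.02 ]
 [ 0.511 -0.192  0.02 ]
 [ 0.626 -0.173  0.02 ]]
jar [ 0.761 -0.194  0.085] steamer [0.669 0.057 0.075] hammer [array([0.335, 0.035, 0.02 ]), array([ 0.402, -0.163,  0.02 ])]
```

Run:
```python
from h import *
im=optics.grab_frame("top"); hsv=cv2.cvtColor(im,cv2.COLOR_RGB2HSV); print("paddle hsv",hsv[270,231])
m=cv2.inRange(hsv,(8,200,150),(22,255,255)); m[:, 262:]=0
n,l,st,c=cv2.connectedComponentsWithStats(m); i=1+np.argmax(st[1:,4]); print(st[i],c[i]); p,g=tri((226.7,154.1),c[i]); print("paddle",p.round(3),g.round(4))
y=np.array([-.274,.962,0]); ax=np.array([.5325,-.0535,.12]); d=p-ax
print("along y",d@y,"x off",d@np.array([.962,.274,0]),"z",d[2],"r",np.hypot(d@y,d[2]))
t=np.array([.58,-.216,.193])-ax; print("tongue along y",t@y,"x",t@np.array([.962,.274,0]))
M=R.from_quat(manip.sense()["ee_rot"]).as_matrix(); print(M.round(3)); j=M[:,0]; print("jaw az deg",np.degrees(np.arctan2(j[1],j[0])),"want",np.degrees(np.arctan2(.274,.962)))
```

```text
paddle hsv [ 19 200 255]
[ 207  251   50   39 1236] [230.95307443 269.13106796]
paddle [0.472 0.158 0.214] 0.0004
along y 0.21984625348484746 x off -0.00016130592268889349 z 0.09429558736196261 r 0.2392154530277284
tongue along y -0.16934 x 0.0011699999999999807
[[ 0.222 -0.     0.975]
 [-0.975  0.001  0.222]
 [-0.001 -1.     0.   ]]
jaw az deg -77.17536506494268 want 15.898187084762027
```

Call:
{"method": "servo_tool", "body": {"motion": [{"dp":[0.02,0.02,0.03],"turn":[0,0,8],"claw":1},{"dp":[0.05,0.05,0.06],"turn":[0,0,16],"claw":1},{"dp":[0.083,0.078,0.08],"turn":[0,0,24],"claw":1},{"dp":[0.117,0.11,0.08],"turn":[0,0,32],"claw":1},{"dp":[0.15,0.141,0.08],"turn":[0,0,40],"claw":1},{"dp":[0.183,0.172,0.08],"turn":[0,0,48],"claw":1},{"dp":[0.217,0.204,0.08],"turn":[0,0,56],"claw":1},{"dp":[0.25,0.235,0.08],"turn":[0,0,64],"claw":1},{"dp":[0.283,0.266,0.08],"turn":[0,0,72],"claw":1},{"dp":[0.317,0.298,0.08],"turn":[0,0,80],"claw":1},{"dp":[0.35,0.329,0.08],"turn":[0,0,88],"claw":1},{"dp":[0.383,0.36,0.075],"turn":[0,0,93],"claw":1},{"dp":[0.41,0.386,0.065],"turn":[0,0,93],"claw":1},{"dp":[0.428,0.402,0.055],"turn":[0,0,93],"claw":1},{"dp":[0.438,0.412,0.05],"turn":[0,0,93],"claw":1},{"dp":[0.438,0.412,0.05],"turn":[0,0,93],"claw":1},{"dp":[0.438,0.412,0.05],"turn":[0,0,93],"claw":1}]}}

```text
time_s: 1.95
position: [0.5815, -0.2232, 0.2555]
ee_rot: [0.701, 0.097, -0.097, -0.7]
contact_force: [0.2, -0.1, 1.2]
finger_gap: 0.0006
```

Run:
```python
from h import *
s=manip.sense(); print(s["time_s"],s["position"].round(4),s["contact_force"].round(2),s["finger_gap"],s["joint_pos"].round(2))
M=R.from_quat(s["ee_rot"]).as_matrix(); print(M.round(3))
im=save("side","side1.png"); c=im[120:340,180:500]; cv2.imwrite("pics/side1c.png",cv2.resize(c[:,:,::-1],None,fx=2.4,fy=2.4))
print(proj("side",s["position"]))
```

```text
1.95 [ 0.5815 -0.2232  0.2555] [ 0.2  -0.12  1.25] 0.0006067737572389021 [ 0.58  0.57 -0.43  1.53  0.26  1.1   0.37]
[[ 0.962 -0.001 -0.271]
 [ 0.271 -0.001  0.962]
 [-0.001 -1.    -0.001]]
[401.19290955 241.9170458 ]
```

View pics/side1c.png

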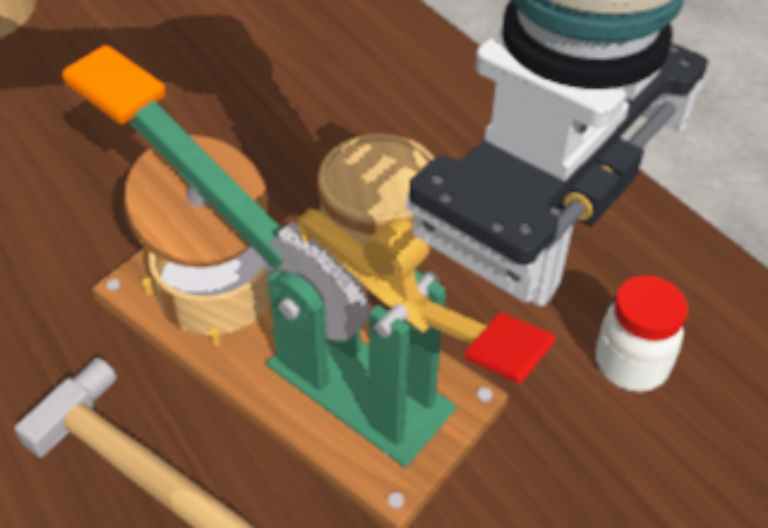

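Closed fingertips sit about 55 mm above the tongue (crop ~(545,300), tongue (510,347)), with the weight clear of the hand. Pressing now.

Call:
{"method": "servo_tool", "body": {"motion": [{"dp":[0,0,-0.015]},{"dp":[0,0,-0.03]},{"dp":[0,0,-0.042]},{"dp":[0,0,-0.052]},{"dp":[0,0,-0.06]},{"dp":[0,0,-0.068]},{"dp":[0,0,-0.076]},{"dp":[0,0,-0.084]},{"dp":[0,0,-0.092]},{"dp":[0,0,-0.098]},{"dp":[0,0,-0.098]},{"dp":[0,0,-0.098]}]}}

```text
invalid input at $.motion[0]: expected keys dp, turn, claw
```

Run:
```python
from h import *
s=manip.sense(); print(s["time_s"],s["position"].round(4),s["contact_force"].round(2))
im=save("side","side2.png"); c=im[120:340,180:500]; cv2.imwrite("pics/side2c.png",cv2.resize(c[:,:,::-1],None,fx=2.4,fy=2.4))
```

```text
2.0 [ 0.5814 -0.2237  0.2558] [ 0.76 -0.59 -0.81]
```

View pics/side2c.png

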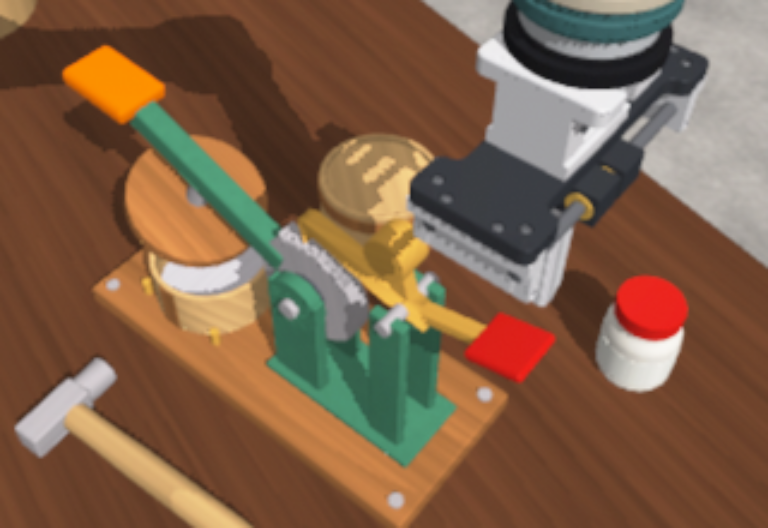

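The move was refused because the rows lacked keys, so nothing moved. I'm resending it with all keys.

Call:
{"method": "servo_tool", "body": {"motion": [{"dp":[0,0,-0.015],"turn":[0,0,0],"claw":1},{"dp":[0,0,-0.03],"turn":[0,0,0],"claw":1},{"dp":[0,0,-0.042],"turn":[0,0,0],"claw":1},{"dp":[0,0,-0.052],"turn":[0,0,0],"claw":1},{"dp":[0,0,-0.06],"turn":[0,0,0],"claw":1},{"dp":[0,0,-0.068],"turn":[0,0,0],"claw":1},{"dp":[0,0,-0.076],"turn":[0,0,0],"claw":1},{"dp":[0,0,-0.084],"turn":[0,0,0],"claw":1},{"dp":[0,0,-0.092],"turn":[0,0,0],"claw":1},{"dp":[0,0,-0.098],"turn":[0,0,0],"claw":1},{"dp":[0,0,-0.098],"turn":[0,0,0],"claw":1},{"dp":[0,0,-0.098],"turn":[0,0,0],"claw":1}]}}

```text
time_s: 3.25
position: [0.5824, -0.2217, 0.1575]
ee_rot: [-0.7, -0.097, 0.097, 0.7]
contact_force: [0.5, 0.1, 0.2]
finger_gap: 0.0006
```

Run:
```python
from h import *
s=manip.sense(); print(s["time_s"],s["position"].round(4),s["contact_force"].round(2))
im=save("side","side3.png"); c=im[120:340,180:500]; cv2.imwrite("pics/side3c.png",cv2.resize(c[:,:,::-1],None,fx=2.4,fy=2.4))
```

```text
3.25 [ 0.5824 -0.2217  0.1575] [0.48 0.14 0.23]
```

View pics/side3c.png

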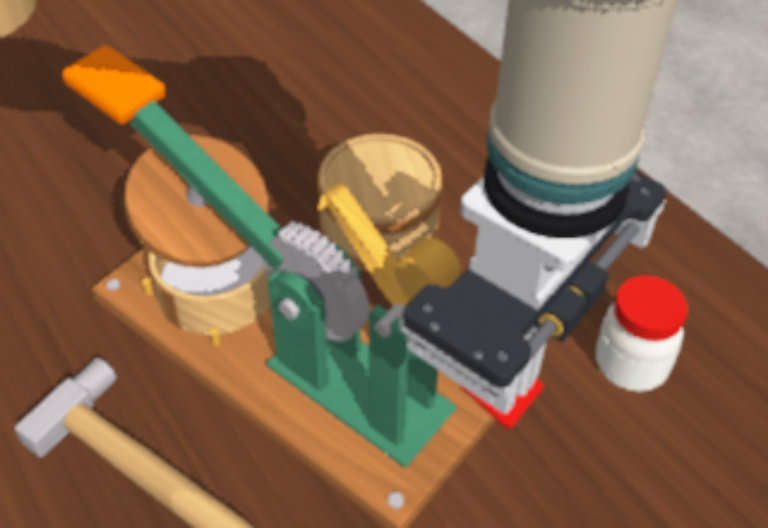

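The pawl is tipped: nose up off the wheel, weight over, tongue down at crop (510,400). I retract upward and move over to the paddle.

Call:
{"method": "servo_tool", "body": {"motion": [{"dp":[0,0,0.02],"turn":[0,0,0],"claw":1},{"dp":[0.002,-0.007,0.055],"turn":[0,0,0],"claw":1},{"dp":[0.003,-0.01,0.1],"turn":[0,0,0],"claw":1},{"dp":[0.003,-0.01,0.14],"turn":[0,0,0],"claw":1},{"dp":[0,0,0.175],"turn":[0,0,0],"claw":1},{"dp":[-0.008,0.03,0.185],"turn":[0,0,0],"claw":1},{"dp":[-0.02,0.07,0.19],"turn":[0,0,0],"claw":1},{"dp":[-0.033,0.115,0.19],"turn":[0,0,0],"claw":1},{"dp":[-0.046,0.16,0.19],"turn":[0,0,0],"claw":1},{"dp":[-0.059,0.205,0.19],"turn":[0,0,0],"claw":1},{"dp":[-0.072,0.25,0.19],"turn":[0,0,0],"claw":1},{"dp":[-0.085,0.295,0.18],"turn":[0,0,0],"claw":1},{"dp":[-0.097,0.335,0.16],"turn":[0,0,0],"claw":1},{"dp":[-0.106,0.365,0.135],"turn":[0,0,0],"claw":1},{"dp":[-0.11,0.38,0.115],"turn":[0,0,0],"claw":1},{"dp":[-0.11,0.38,0.11],"turn":[0,0,0],"claw":1},{"dp":[-0.11,0.38,0.11],"turn":[0,0,0],"claw":1}]}}

```text
time_s: 5.0
position: [0.4724, 0.1575, 0.2675]
ee_rot: [0.701, 0.097, -0.098, -0.7]
contact_force: [-0.0, -0.5, 0.1]
finger_gap: 0.0006
```

Run:
```python
from h import *
s=manip.sense(); print(s["time_s"],s["position"].round(4),s["contact_force"].round(2))
im=save("side","side4.png"); c=im[80:320,150:470]; cv2.imwrite("pics/side4c.png",cv2.resize(c[:,:,::-1],None,fx=2.4,fy=2.4))
# arc in world: paddle middle vs theta
y=np.array([-.274,.962,0])
for th in(.2,.3,.4,.5,.6):
    a=.632-th; print(th,(np.array([.5325,-.0535,.12])+.237*np.cos(a)*y+[0,0,.237*np.sin(a)]).round(3))
```

```text
5.0 [0.4724 0.1575 0.2675] [-0.01 -0.49  0.15]
0.2 [0.474 0.154 0.219]
0.3 [0.471 0.162 0.197]
0.4 [0.469 0.168 0.174]
0.5 [0.468 0.173 0.151]
0.6 [0.468 0.174 0.128]
```

View pics/side4c.png

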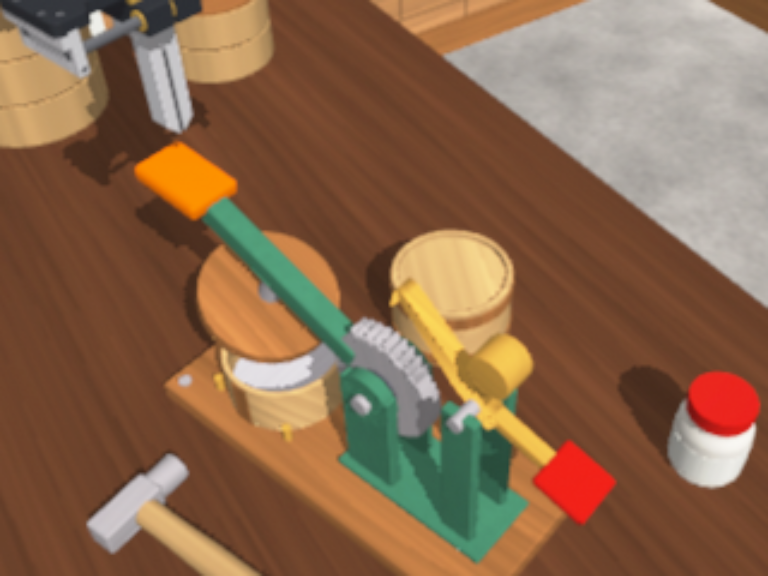

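The pawl stays free with the hand away: nose at crop (400,290), tongue (575,480). I push the paddle down along its arc, stopping just short of the end to check force.

Call:
{"method": "servo_tool", "body": {"motion": [{"dp":[0,-0.002,-0.02],"turn":[0,0,0],"claw":1},{"dp":[0.001,-0.003,-0.037],"turn":[0,0,0],"claw":1},{"dp":[0.001,-0.003,-0.046],"turn":[0,0,0],"claw":1},{"dp":[0,0,-0.053],"turn":[0,0,0],"claw":1},{"dp":[0,0.002,-0.06],"turn":[0,0,0],"claw":1},{"dp":[-0.001,0.004,-0.067],"turn":[0,0,0],"claw":1},{"dp":[-0.001,0.006,-0.074],"turn":[0,0,0],"claw":1},{"dp":[-0.002,0.008,-0.081],"turn":[0,0,0],"claw":1},{"dp":[-0.002,0.01,-0.088],"turn":[0,0,0],"claw":1},{"dp":[-0.003,0.011,-0.095],"turn":[0,0,0],"claw":1},{"dp":[-0.003,0.012,-0.102],"turn":[0,0,0],"claw":1},{"dp":[-0.003,0.014,-0.109],"turn":[0,0,0],"claw":1},{"dp":[-0.004,0.015,-0.115],"turn":[0,0,0],"claw":1},{"dp":[-0.004,0.015,-0.12],"turn":[0,0,0],"claw":1},{"dp":[-0.004,0.016,-0.125],"turn":[0,0,0],"claw":1},{"dp":[-0.004,0.016,-0.13],"turn":[0,0,0],"claw":1},{"dp":[-0.004,0.016,-0.134],"turn":[0,0,0],"claw":1},{"dp":[-0.004,0.016,-0.134],"turn":[0,0,0],"claw":1}]}}

```text
time_s: 6.85
position: [0.4679, 0.1736, 0.1329]
ee_rot: [0.701, 0.097, -0.098, -0.7]
contact_force: [0.9, 1.2, -0.1]
finger_gap: 0.0007
```

Call:
{"method": "servo_tool", "body": {"motion": [{"dp":[0,0,-0.002],"turn":[0,0,0],"claw":1},{"dp":[0,0,-0.004],"turn":[0,0,0],"claw":1},{"dp":[0,0,-0.005],"turn":[0,0,0],"claw":1},{"dp":[0,0,-0.006],"turn":[0,0,0],"claw":1}]}}

```text
time_s: 7.25
position: [0.4682, 0.1737, 0.131]
ee_rot: [0.701, 0.098, -0.097, -0.699]
contact_force: [-9.8, -3.6, 44.7]
finger_gap: 0.0003
```

Run:
```python
from h import *
im=save("side","side5.png"); c=im[80:320,150:470]; cv2.imwrite("pics/side5c.png",cv2.resize(c[:,:,::-1],None,fx=2.4,fy=2.4))
```

```text
(no output)
```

View pics/side5c.png

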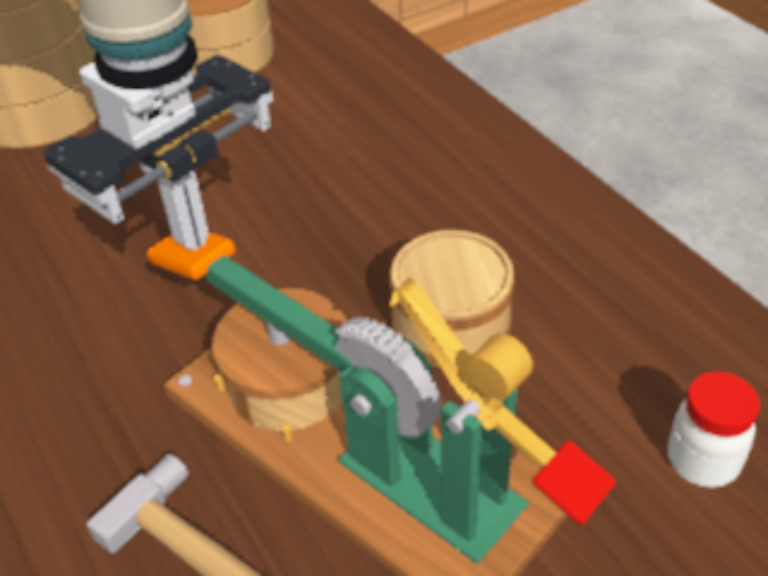

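The disc is down on the hoop: the arm stopped at z 0.131 m and the force rose to 45 N at the fingertips, so I'm backing off straight up now.

Call:
{"method": "servo_tool", "body": {"motion": [{"dp":[0,0,0.01],"turn":[0,0,0],"claw":1},{"dp":[0,0,0.03],"turn":[0,0,0],"claw":1},{"dp":[-0.005,0.02,0.06],"turn":[0,0,0],"claw":1},{"dp":[-0.01,0.04,0.1],"turn":[0,0,0],"claw":1},{"dp":[-0.02,0.07,0.14],"turn":[0,0,0],"claw":1},{"dp":[-0.03,0.1,0.17],"turn":[0,0,0],"claw":1},{"dp":[-0.03,0.1,0.18],"turn":[0,0,0],"claw":1},{"dp":[-0.03,0.1,0.18],"turn":[0,0,0],"claw":1},{"dp":[-0.03,0.1,0.18],"turn":[0,0,0],"claw":1}]}}

```text
time_s: 8.2
position: [0.4384, 0.272, 0.3063]
ee_rot: [0.701, 0.096, -0.097, -0.7]
contact_force: [-0.1, 0.1, -1.0]
finger_gap: 0.0005
```

Run:
```python
from h import *
s=manip.sense(); print(s["time_s"],s["position"].round(4),s["contact_force"].round(2))
S=save("side","side6.png"); T=save("top","top6.png")
c=S[80:320,150:470]; cv2.imwrite("pics/side6c.png",cv2.resize(c[:,:,::-1],None,fx=2.4,fy=2.4))
a,b=blobs(S,"red"),blobs(T,"red")
print([x[:2] for x in a],[x[:2] for x in b])
for x in a[:2]:
    for y in b[:2]:
        p,g=tri(x[1],y[1]); print(x[1],y[1],p.round(3),round(g,4))
o=blobs(S,"orange"); m=cv2.inRange(cv2.cvtColor(T,cv2.COLOR_RGB2HSV),(8,200,150),(22,255,255)); m[:,262:]=0
n,l,st,c=cv2.connectedComponentsWithStats(m); i=1+np.argmax(st[1:,4])
print("paddle",o[0][1],c[i],st[i],tri(o[0][1],c[i]))
T0=cv2.imread("pics/top0.png")[:,:,::-1]
for nm,(y0,y1,x0,x1) in dict(hammer=(290,365,290,410),steamer=(140,205,260,325),jar=(105,150,392,432)).items():
    print(nm,np.abs(T[y0:y1,x0:x1].astype(int)-T0[y0:y1,x0:x1]).mean().round(2))
```

```text
8.2 [0.4384 0.272  0.3063] [-0.05  0.12 -1.02]
[(np.int32(642), array([389.2, 280.5])), (np.int32(615), array([450.8, 247.4]))] [(np.int32(554), array([414.4, 122.1])), (np.int32(483), array([436.6, 206.5]))]
[389.2 280.5] [414.4 122.1] [ 0.706 -0.179  0.044] 0.1383
[389.2 280.5] [436.6 206.5] [ 0.58  -0.215  0.148] 0.0003
[450.8 247.4] [414.4 122.1] [ 0.764 -0.196  0.079] 0.0013
[450.8 247.4] [436.6 206.5] [ 0.605 -0.232  0.232] 0.1002
paddle [228.9 184.2] [229.99005964 273.74353877] [ 210  256   42   36 1006] (array([0.46620317, 0.17606482, 0.12149173]), np.float64(0.0004984096358440404))
hammer 1.92
steamer 0.61
jar 0.52
```

View pics/side6c.png

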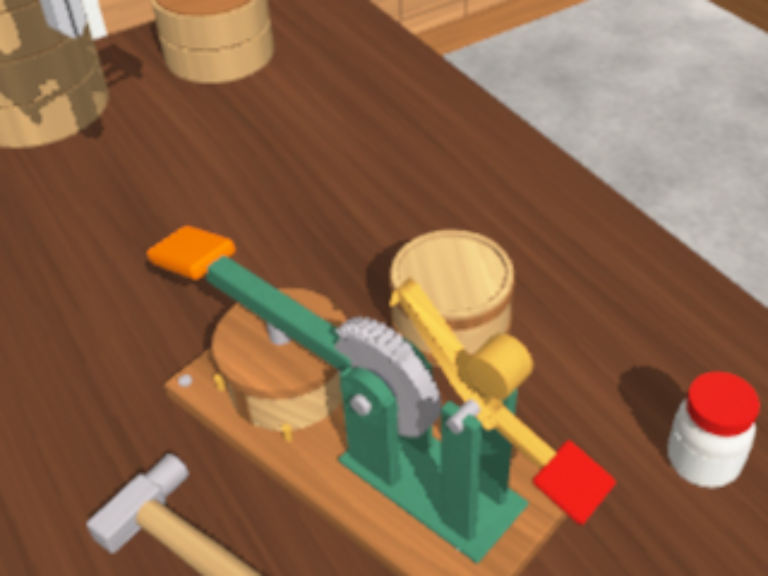

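The disc rests flat on the hoop, the pawl stays tipped, the hand is clear, and the bystanders are where they were. Handing in.

```bash
python3 -c "
from h import *
print(manip.close_job())"
```

```text
the job is handed in; nothing more can be done
None
```

The hoop is clamped, and I handed the job in at about 8.3 s. With closed fingertips I pressed the red tongue until the pawl tipped over. I then lifted clear and pushed the orange paddle down its arc until the disc stopped on the hoop, and moved the hand well away.

**Last checks:**
- **Pawl:** it stayed tipped free. The tongue measured 148 mm high, where 151 mm is expected when free.
- **Paddle:** it stayed down. Its centroid measured 121 mm, where 128 mm is expected for the top face. My colour blob includes the paddle's sides, which reads about 5–8 mm low.
- **Disc and hoop:** the disc looks flat on the hoop, and the hoop is still between its pegs.
- **Hand:** the wrist force was about 1 N, so it was touching nothing.
- **Bystanders:** jar and steamer were unchanged in the top view. The hammer area differed slightly there (1.9 grey levels on average), which I put down to shadow. The hammer looked unmoved in the side view.

**What went less well:**
- **Final push:** it ended a little firm, with about 45 N vertical at the fingertips as the disc met the hoop. I backed off in the next move. The 40 N limit is stated for the arm and gripper body and 120 N for the wrist, so I take this as within limits.
- **Refused call:** one move call was refused for missing keys; it moved nothing.

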